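# Refit the divider and shut the kit drawer on its catch

## Robot

A 6-joint arm with a two-finger parallel gripper is mounted at the origin on a cart in front of the work surface, level with it; the furniture and walls round the work are solid. World frame = base frame: x ahead of the robot, y to its left, z up, the work surface at z = 0. Lengths are in m, angles in rad, forces in N, time in s.
With the tool pointing down it reaches from about 0.25 to 0.8 m from the base axis. Payload 3.9 kg.
Tool frame: the origin (TCP) lies midway between the tips of the shut fingers; the grasp point (between the pads) lies 19 mm behind it (env.grip_depth is the distance from the TCP to the grasp point, in m); z points along the fingers, y is the line along which they close (so a half turn about z gives the same grasp; the last joint's range is limited). The gripper opens to 85 mm and grips with 20 to 120 N. Pads are 22 mm wide; open, the fingers measure 114 mm over their backs; the gripper's body (76 mm by 85 mm) begins 54 mm behind the grasp point. The pads swing forward as they close: fully open they stand 13 mm farther back than shut.
Start: joints at [1.264, 0.26, -0.138, 1.173, 0, 1.571], TCP at [0.159, 0.5, 0.231] pointing down, gripper open.
Joint ranges: [-2.78, 2.78], [-0.83, 1.72], [-1.28, 1.37], [-1.9, 2.12], [-1.57, 1.48], [-3.14, 3.14]. Speed limits (rad/s): [2.57, 2.57, 3.14, 3.14, 3.14, 3.14].

## Interface

Orientations are given as a rotation vector (axis times angle).
In Python, from station import env gives the robot as it stands. The module is installed in compiled form; this text tells all that it offers.
- The arm moves only by the tool jog_arm, never from a script. Its argument "moves" is a list of rows, each a list of 2 entries, a list of its own where there are three numbers: the shift along the tool's x, y, z in mm, then the turn, a rotation vector about the tool's x, y, z in rad. In form: [[[dx, dy, dz], [ax, ay, az]], ...]. A call has 1 to 8 rows; each row shifts and turns the commanded pose from where the row before left it, along the tool's axes as they then stand; what a row does not reach is not made up. A row lasts 1/8 s, in which the tool goes at most 62.5 mm and 10.7 degrees, less where a joint would pass 70% of its speed; a pose out of reach is approached as far as the arm can. A call with a gripper value outside its range is refused whole. "jaw" is the opening, from 0 (shut) to 1 (fully open), set as the call begins (left out, the last holds). The fingers move at their own pace and stop on an object; the grip force is fixed at half the most. Time passes only in rows, so rows that do not move let the fingers close. It gives the time, the measured TCP pose, the force, the opening and the grip force at its end, in the units of the state.
- env.observe(): the state, without advancing time (a new reading comes with each control period).
- env.capture(name): name is "scene" or "top" or "wrist"; returns a dict with "pixels" (420x560x3 uint8, red, green, blue), "fx", "fy", "cx", "cy" (pixels), "k1" (the pictures are not rectified: a ray, as slopes to the right and down, at radius r is drawn at 1 + k1 r^2 times it, then the intrinsics apply), "view" (4x4, takes a point from world to camera coordinates); the wrist camera has in their place "tool_from_camera" (4x4, takes a point from camera to tool coordinates, whose origin is the TCP and whose axes are the flange's). Camera axes: x right, y down, z forward; pixel columns grow to the right and rows downward; lengths in m; the calibration is good to about 2 mm. A picture is of the moment at which its call begins: read the wrist's pose just before it. There is no depth.
- env.finish_job(): hands the job in; it is judged then, once.
The state is a dict: "t": time; "joints": joint angles; "dq": joint speeds; "joint_torque": joint torques, N m; "eef_pos": TCP position; "orientation": TCP orientation; "force": force on the tool from outside, world axes, zero at the start; "ft_torque": the same for the moment, N m; "finger_gap": opening from 0.0 (shut) to 1.0 (fully open); "finger_force": force on a finger pad.
Only numpy, scipy, OpenCV 4.12 (cv2) and the standard library are available. Lean on these libraries where they do the work, as an engineer would, in place of code of your own. Each camera call takes 0.05 s, during which the arm holds its last target. There are 200 camera calls.

## Task

The blue parts cabinet's drawer has been left open with its front divider out. Stand the loose orange divider in the drawer's empty pair of slots, right down on the drawer floor with its tab up, then push the drawer gently home until its catch snaps and the front is shut fully. Do not slam or force the drawer, and leave the tape roll on the cabinet, the spray can and the tape measure where they are.

Things in the scene. Friction and masses are not known exactly. Their poses are not given: they have to be found in the camera images.
- parts_cabinet: blue single-drawer cabinet screwed to the desk, 150 (x) x 130 (y) x 84 (height) mm; origin at the centre of its underside; its -x axis points out of its front, the way the drawer opens. Mouth at x = -75 mm, lower face of the roof at z = 79 mm: the seated divider passes 5 mm below it, one that stands proud strikes it
- kit_drawer (a joint): travel of the grey drawer (m): 0 shut, growing as it slides out along the cabinet's -x, 0.14 at most. It runs easily (about 2 N) until 10 mm from shut, where a nib on its back meets the cabinet's sprung roller catch, which resists with about 9 N more until 3 mm from shut and then pulls it home against the stop at 0
- kit_drawer_slot (a point): point of the drawer on its floor, midway between the two empty slots; moves with the drawer; axes as the cabinet's. Slots: a groove at either side wall, 6 mm wide in x, mouth flared to 11, up to 42 mm above the floor like the walls. Inside width 104 mm in y. Drawer front's inner face 55 mm toward -x, 68 mm high; twin divider 44 mm toward +x; fixed grey fittings up to 27 mm high on the floor
- kit_drawer_front (a point): point in the middle of the upper half of the outer face of the grey drawer front (126 mm wide in y, from 6 to 80 mm above the desk), 60 mm above the desk; moves with the drawer; the outward normal is -x. A pull lip, 50 mm wide, sticks out 13 mm at 8 to 14 mm above the desk; the face above it is flat for pushing
- divider: loose orange plate, 4 mm thick (x), 100 wide (y), 42 high (z), with a tab 34 wide at the middle of its upper edge, up to z = 62; alike from both faces, either may face forward. Origin: middle of its lower edge. At the start it leans back about 15 degrees (+z up and towards +x) against the plug adapter. About 60 g
- adapter_plug: white plug adapter, 45 x 45 x 36 mm, that the divider leans on at the start; origin at the centre of its underside. It may shift
- tape_red: red tape roll, 92 mm across, 19 mm high, lying on the cabinet's roof towards the back; leave it there. Origin at the centre of its underside
- can_small: small white spray can, 58 mm across, 150 mm high, on the desk; leave it standing. Origin at the centre of its underside
- tape_measure: teal tape measure, 36 x 82 x 65 mm, on the desk right of the cabinet; leave it. Origin at the centre of its underside
Mind the look-alikes: they are no part of the job. Several things have the shape of the divider; the one meant has the colours described above.

How it is judged:
By the outcome, as a careful person would: the job done as asked, in the order asked, and still so for the second after the job is handed in, with the robot touching nothing.
It also fails if it takes over 64 s, if anything falls off the work surface, if the arm or the gripper's body presses on something with over 40 N, if the wrist force passes 120 N, or if a joint passes its speed limit or range.

## Working session

There is one attempt and no reset: what is moved stays moved. The work goes in short steps, Python scripts to look and compute and a tool call to move; the robot and the scene stay as the last step left them, time stands still between calls to the robot, and variables do not carry over. Pictures are saved under pics/ and viewed, at most 10 in all, crops included, and the job is handed in when it is done.

Besides the shell and the picture viewer there is one more tool, called after "Request:" as name(argument=value, ...) on one line, values as JSON. jog_arm: Moves the arm, as the interface text tells. Its arguments: {"type":"object","properties":{"moves":{"type":"array"},"jaw":{"type":"number"}},"required":["moves"]}

```bash
mkdir -p pics; cat > h.py <<'E'
import numpy as np, cv2
from scipy.spatial.transform import Rotation as R
from station import env
def snap(n,f=None):
    s=env.observe(); c=env.capture(n)
    if n=="wrist":
        T=np.eye(4);T[:3,:3]=R.from_rotvec(s["orientation"]).as_matrix();T[:3,3]=s["eef_pos"]
        c["w"]=T@np.array(c["tool_from_camera"])
    else: c["w"]=np.linalg.inv(np.array(c["view"]))
    if f: cv2.imwrite("pics/"+f,cv2.cvtColor(c["pixels"],cv2.COLOR_RGB2BGR))
    return c
def ray(c,u,v):
    K=np.array([[c["fx"],0,c["cx"]],[0,c["fy"],c["cy"]],[0,0,1.]])
    p=cv2.undistortPoints(np.array([[[u,v]]],float),K,np.array([c["k1"],0,0,0.]))[0,0]
    return c["w"][:3,3],c["w"][:3,:3]@np.array([p[0],p[1],1])
def onz(c,u,v,z):
    o,d=ray(c,u,v); return o+d*(z-o[2])/d[2]
def proj(c,P):
    q=np.linalg.inv(c["w"])@np.append(P,1); a,b=q[0]/q[2],q[1]/q[2]; k=1+c["k1"]*(a*a+b*b)
    return np.array([c["fx"]*a*k+c["cx"],c["fy"]*b*k+c["cy"]])
def tri(*l):
    A=0;B=0
    for c,u,v in l:
        o,d=ray(c,u,v);d=d/np.linalg.norm(d);M=np.eye(3)-np.outer(d,d);A=A+M;B=B+M@o
    return np.linalg.solve(A,B)
E
python3 - <<'E'
from h import *
for n in("scene","top"):
    c=snap(n,n+"1.png");print(n,c["w"].round(3).tolist(),c["fx"],c["k1"])
s=env.observe();print(s["eef_pos"],s["orientation"],s["finger_gap"])
E
```

```text
scene [[-0.807, -0.265, 0.527, -0.153], [-0.59, 0.337, -0.734, 1.03], [0.017, -0.903, -0.429, 0.578], [0.0, 0.0, 0.0, 1.0]] 451.60200227684356 -0.1348761448990571
top [[-0.009, -0.987, 0.159, 0.262], [-1.0, 0.011, 0.016, 0.157], [-0.017, -0.159, -0.987, 1.415], [0.0, 0.0, 0.0, 1.0]] 526.0113657175273 0.04024792307948643
[0.1583692  0.4998716  0.23052509] [-4.80012542e-01 -3.10440806e+00  2.86159614e-03] 0.9974379595050241
```

View pics/scene1.png

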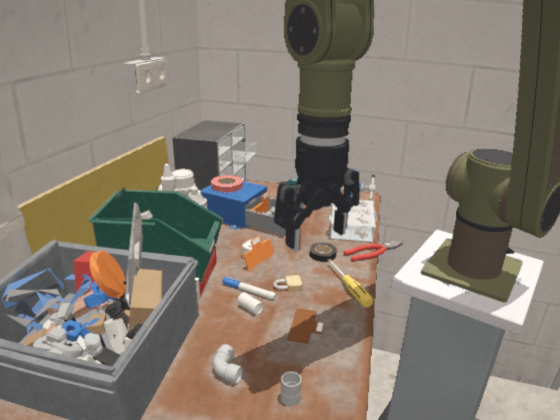

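View pics/top1.png

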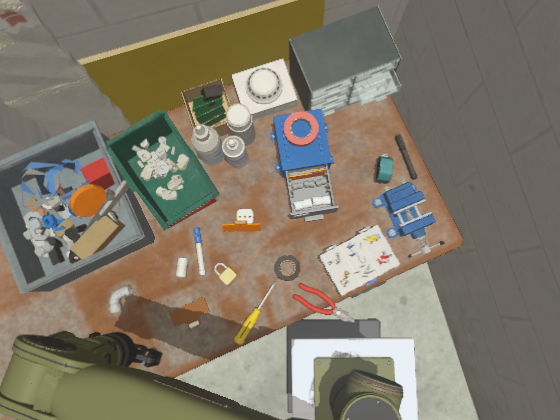

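Candidates for the divider: an orange plate leaning on the white adapter (top 241,227; scene 260,253), a brown plate lying flat (top 190,312; scene 303,325), the twin in the drawer (top 310,172), and the round orange piece in the bin (top 87,200). I choose the first one and will check it in a crop.

```bash
python3 - <<'E'
from h import *
t=snap("top");s=snap("scene")
a=cv2.resize(t["pixels"][100:250,210:350],None,fx=4,fy=4,interpolation=cv2.INTER_CUBIC)
b=cv2.resize(s["pixels"][170:280,190:320],None,fx=4,fy=4,interpolation=cv2.INTER_CUBIC)
cv2.imwrite("pics/ct.png",cv2.cvtColor(a,cv2.COLOR_RGB2BGR));cv2.imwrite("pics/cs.png",cv2.cvtColor(b,cv2.COLOR_RGB2BGR))
E
```

```text
(no output)
```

View pics/ct.png

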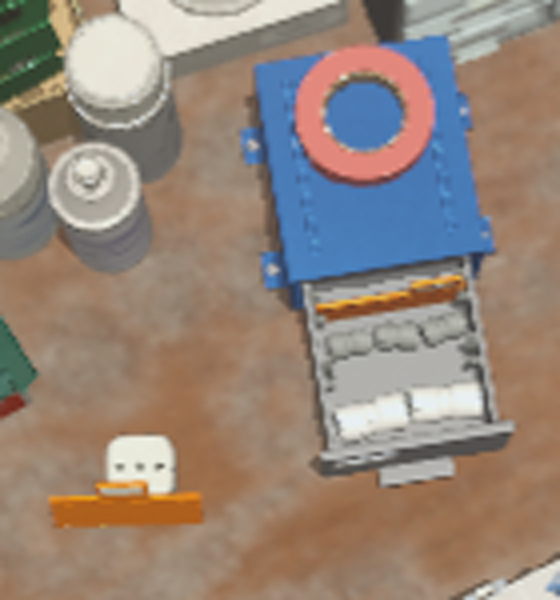

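View pics/cs.png

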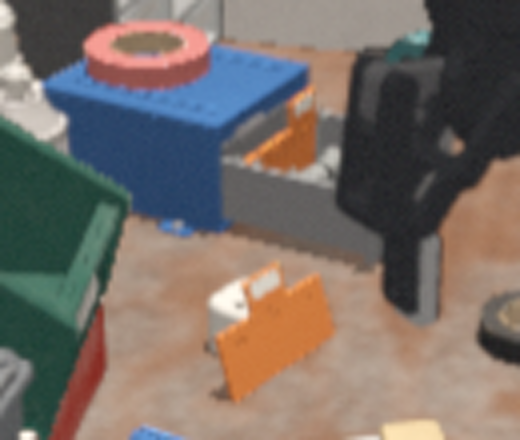

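The crops confirm it: the orange plate with a tab leans on the white adapter, lower edge at top px (223,231)–(261,231). The drawer is open, with its empty slots at about top px (310,187). Next, coarse positions.

```bash
python3 - <<'E'
from h import *
t=snap("top")
f=lambda u,v,z:print((u,v),onz(t,210+u/4,100+v/4,z).round(4))
print("div bottom");f(52,527,0);f(203,524,0);print("div top");f(50,499,.04);f(202,494,.04);f(97,488,.06);f(147,488,.06)
print("roof");f(255,65,.084);f(447,38,.084);f(482,250,.084);f(290,280,.084)
print("front top outer");f(322,474,.08);f(512,432,.08)
print("front top inner");f(312,462,.08);f(510,424,.08)
print("twin top");f(318,312,.048);f(466,288,.048)
s=env.observe();print(R.from_rotvec(s["orientation"]).as_matrix().round(3));print(snap("wrist")["tool_from_camera"])
E
```

```text
div bottom
(52, 527) [0.4327 0.34   0.    ]
(203, 524) [0.4337 0.2376 0.    ]
div top
(50, 499) [0.4465 0.3363 0.04  ]
(202, 494) [0.4487 0.2359 0.04  ]
(97, 488) [0.4507 0.3031 0.06  ]
(147, 488) [0.4503 0.2706 0.06  ]
roof
(255, 65) [0.7276 0.1977 0.084 ]
(447, 38) [0.7442 0.071  0.084 ]
(482, 250) [0.6004 0.0512 0.084 ]
(290, 280) [0.5821 0.1759 0.084 ]
front top outer
(322, 474) [0.4553 0.1566 0.08  ]
(512, 432) [0.4812 0.0344 0.08  ]
front top inner
(312, 462) [0.4632 0.163  0.08  ]
(510, 424) [0.4864 0.0356 0.08  ]
twin top
(318, 312) [0.5688 0.158  0.048 ]
(466, 288) [0.5838 0.0595 0.048 ]
[[-0.953  0.302 -0.   ]
 [ 0.302  0.953 -0.001]
 [-0.    -0.001 -1.   ]]
[[-3.19579493e-05 -9.50262738e-01 -3.11449399e-01  7.99818267e-02]
 [ 9.99999369e-01  3.19404024e-04 -1.07714342e-03  5.21922648e-04]
 [ 1.12304745e-03 -3.11449237e-01  9.50262128e-01 -1.42246628e-01]
 [ 0.00000000e+00  0.00000000e+00  0.00000000e+00  1.00000000e+00]]
```

Request:
jog_arm(moves=[[[0,0,0],[0,0,0.18]],[[0,0,0],[0,0,0.18]],[[0,0,0],[0,0,0.18]],[[0,0,0],[0,0,0.18]],[[0,0,0],[0,0,0.18]],[[0,0,0],[0,0,0.18]],[[0,0,0],[0,0,0.18]]], jaw=0.3)

```text
t: 1.18
eef_pos: [0.1585, 0.5004, 0.2312]
orientation: [2.224, 2.219, -0.0]
force: [0.0, 0.3, -0.1]
finger_gap: 0.302
finger_force: 0.0
```

Request:
jog_arm(moves=[[[-27,35,0],[0,0,0]],[[-27,35,0],[0,0,0]],[[-27,35,0],[0,0,0]],[[-27,35,0],[0,0,0]],[[-27,35,0],[0,0,0]],[[-27,35,0],[0,0,0]],[[-27,35,0],[0,0,0]],[[-27,35,0],[0,0,0]]])

```text
t: 2.17
eef_pos: [0.4405, 0.2846, 0.2313]
orientation: [-2.217, -2.226, -0.0]
force: [0.6, 0.3, -0.5]
finger_gap: 0.302
finger_force: 0.0
```

```bash
python3 - <<'E'
from h import *
s=env.observe();print(s["t"],s["eef_pos"],s["joints"].round(3) if hasattr(s["joints"],"round") else s["joints"],s["finger_gap"]);print(R.from_rotvec(s["orientation"]).as_matrix().round(3))
c=snap("wrist","w1.png");print(c["fx"],c["k1"])
for p in([.4327,.34,0],[.4337,.2376,0],[.4553,.1566,.08],[.531,.105,.05]):print(proj(c,p))
E
```

```text
2.175 [0.44048098 0.28461166 0.23133116] [ 0.574  0.259 -0.14   1.172  0.     2.14 ] 0.30246119191005577
[[-0.004  1.     0.   ]
 [ 1.     0.004  0.   ]
 [ 0.     0.    -1.   ]]
364.22900431191545 -0.05972511941570803
[274.45310957 120.79527643]
[275.59935548 217.77661163]
[297.16045803 325.73020883]
[365.26557658 349.25111132]
```

View pics/w1.png

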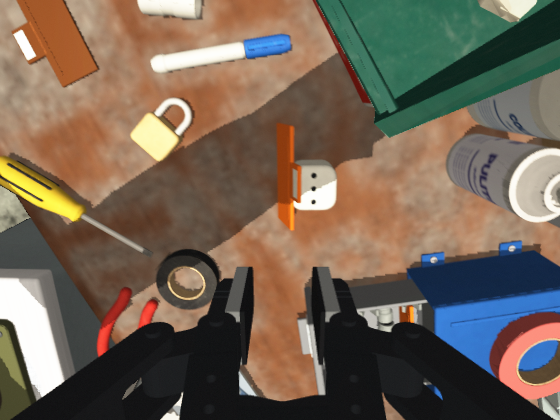

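The wrist view shows the divider at about (286,177), with the tab and adapter to its right. The drawer is partly hidden behind the right finger. I'll fit the plate's corners.

```bash
python3 - <<'E'
from h import *
c=snap("wrist");h=cv2.cvtColor(c["pixels"],cv2.COLOR_RGB2HSV)
m=cv2.inRange(h,(5,170,110),(20,255,255));m[:, :260]=0;m[:,310:]=0;m[240:]=0
k=max(cv2.findContours(m,0,1)[0],key=cv2.contourArea)
print(cv2.approxPolyDP(k,2,True)[:,0].tolist())
im=cv2.resize(c["pixels"][110:240,255:350],None,fx=4.5,fy=4.5,interpolation=cv2.INTER_CUBIC);cv2.imwrite("pics/w1c.png",cv2.cvtColor(im,cv2.COLOR_RGB2BGR))
t=snap("top")
h=cv2.cvtColor(t["pixels"],cv2.COLOR_RGB2HSV);m=cv2.inRange(h,(5,170,110),(20,255,255));m[:200]=0;m[250:]=0;m[:,:210]=0;m[:,280:]=0
k=cv2.findContours(m,0,1)[0];print([cv2.approxPolyDP(q,1,True)[:,0].tolist() for q in k if len(q)>8])
E
```

```text
[[271, 119], [273, 214], [286, 226], [286, 198], [294, 196], [294, 162], [287, 158], [287, 122]]
[]
```

View pics/w1c.png

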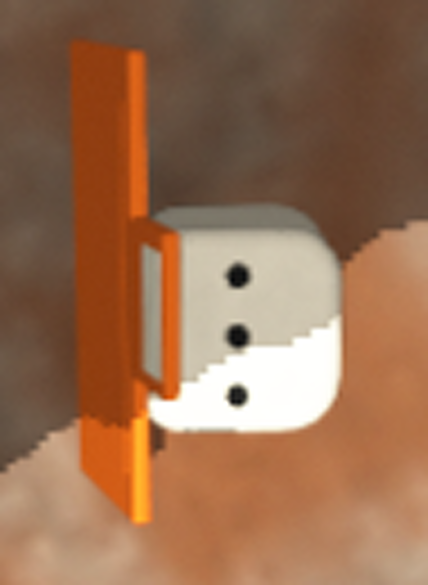

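```bash
python3 - <<'E'
from h import *
s=env.observe();print(s["t"],s["eef_pos"],s["dq"]);c=snap("wrist")
for u,v,z in[(271,119,0),(273,214.5,0),(282.5,121,.0406),(284,225,.0406),(287,121,.0396),(288,226,.0396),(291.5,162,.06),(291.5,197,.06),(295,162,.059),(295,197,.059)]:print(u,v,z,onz(c,u,v,z).round(4))
E
```

```text
2.325 [0.44069409 0.28444408 0.23107821] [ 0.0443707  -0.01337312 -0.01735598  0.00903885  0.01621761  0.00951695]
271 119 0 [0.4296 0.3416 0.    ]
273 214.5 0 [0.4309 0.2412 0.    ]
282.5 121 0.0406 [0.441  0.3423 0.0406]
284 225 0.0406 [0.4426 0.2439 0.0406]
287 121 0.0396 [0.4451 0.3423 0.0396]
288 226 0.0396 [0.4465 0.2425 0.0396]
291.5 162 0.06 [0.4488 0.309  0.06  ]
291.5 197 0.06 [0.4491 0.2775 0.06  ]
295 162 0.059 [0.4519 0.3088 0.059 ]
295 197 0.059 [0.4522 0.2772 0.059 ]
```

Request:
jog_arm(moves=[[[0,0,0],[0.131,0,0]],[[0,0,0],[0.131,0,0]],[[2.9,18,37],[0,0,0]],[[2.9,18,37],[0,0,0]],[[2.9,18,37],[0,0,0]],[[0,0,0],[0,0,0]],[[0,0,0],[0,0,0]]])

```text
t: 3.25
eef_pos: [0.4623, 0.2952, 0.1114]
orientation: [-2.076, -2.087, 0.274]
force: [0.6, 0.1, 0.8]
finger_gap: 0.299
finger_force: 0.0
```

```bash
python3 - <<'E'
from h import *
s=env.observe();p=np.array(s["eef_pos"]);M=R.from_rotvec(s["orientation"]).as_matrix();print(p,M.round(3),s["finger_gap"])
print(((np.array([.446,.293,.043])-p)@M*1000).round(1))
E
```

```text
[0.46230008 0.29515471 0.11139209] [[-0.005  0.966 -0.259]
 [ 1.     0.005 -0.001]
 [ 0.    -0.259 -0.966]] 0.29888942218974385
[-2.1  1.9 70.3]
```

Request:
jog_arm(moves=[[[-1,1,20],[0,0,0]],[[-1,1,20],[0,0,0]],[[0,0,15],[0,0,0]],[[0,0,15],[0,0,0]],[[0,0,0],[0,0,0]]])

```text
t: 3.88
eef_pos: [0.4457, 0.2921, 0.0415]
orientation: [-2.077, -2.086, 0.277]
force: [0.2, 0.6, 0.2]
finger_gap: 0.301
finger_force: 0.0
```

Request:
jog_arm(moves=[[[0,0,0],[0,0,0]],[[0,0,0],[0,0,0]],[[0,0,0],[0,0,0]],[[0,0,0],[0,0,0]],[[0,0,0],[0,0,0]],[[0,0,0],[0,0,0]]], jaw=0)

```text
t: 4.62
eef_pos: [0.4472, 0.2927, 0.0425]
orientation: [-2.078, -2.086, 0.273]
force: [0.5, 0.4, 5.6]
finger_gap: 0.031
finger_force: 62.0
```

Request:
jog_arm(moves=[[[0,0,-30],[0,0,0]],[[0,0,-45],[0,0,0]],[[0,0,-45],[0,0,0]],[[0,0,0],[-0.131,0,0]],[[0,0,0],[-0.131,0,0]]])

```text
t: 5.25
eef_pos: [0.479, 0.2926, 0.1581]
orientation: [2.216, 2.222, 0.006]
force: [-0.5, 0.3, -1.0]
finger_gap: 0.026
finger_force: 61.2
```

Request:
jog_arm(moves=[[[-45,2,-15],[0,0,0]],[[-45,2,-15],[0,0,0]],[[-45,2,-15],[0,0,0]],[[-45,2,-15],[0,0,0]],[[-45,2,-15],[0,0,0]],[[-45,2,-15],[0,0,0]],[[0,0,0],[0,0,-0.14]],[[0,0,0],[0,0,0]]])

```text
t: 6.25
eef_pos: [0.4903, 0.0219, 0.2474]
orientation: [-2.059, -2.372, 0.001]
force: [0.8, 0.1, -0.6]
finger_gap: 0.031
finger_force: 61.2
```

Request:
jog_arm(moves=[[[0,0,0],[0,0,0]],[[0,0,0],[0,0,0]],[[0,0,0],[0,0,0]]])

```text
t: 6.62
eef_pos: [0.4906, 0.023, 0.2477]
orientation: [-2.055, -2.376, 0.0]
force: [-0.1, 0.2, -0.6]
finger_gap: 0.028
finger_force: 61.2
```

```bash
python3 - <<'E'
from h import *
s=env.observe();print(s["t"],s["eef_pos"]);print(R.from_rotvec(s["orientation"]).as_matrix().round(3))
c=snap("wrist","w2.png")
for p in([.531,.105,.0],[.531,.105,.042],[.468,.0955,.08]):print(proj(c,p))
E
```

```text
6.625 [0.49062819 0.02296814 0.24768559]
[[-0.144  0.99  -0.   ]
 [ 0.99   0.144 -0.   ]
 [ 0.    -0.    -1.   ]]
[332.44074714  99.95356056]
[338.47757366 100.5801237 ]
[267.51611773 101.52522704]
```

View pics/w2.png

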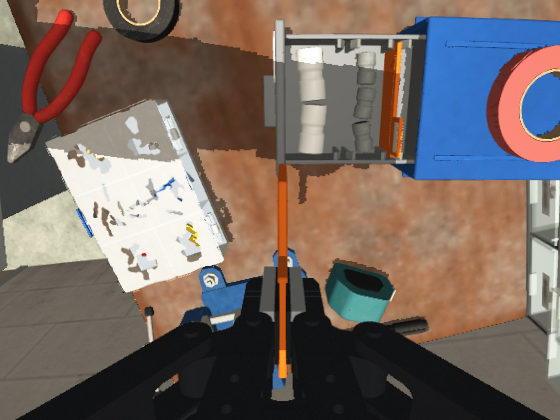

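The drawer is clear in the wrist view: the ribs of the empty slots are at about (343,42) and (343,155), the twin at (398,98), and the front's inner face at x≈286. The held plate is the orange strip at (283,170–380). I'll zoom in for slot pixels.

```bash
python3 - <<'E'
from h import *
im=cv2.imread("pics/w2.png")
cv2.imwrite("pics/w2c.png",cv2.resize(im[15:175,265:425],None,fx=3.75,fy=3.75,interpolation=cv2.INTER_CUBIC))
E
```

```text
(no output)
```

View pics/w2c.png

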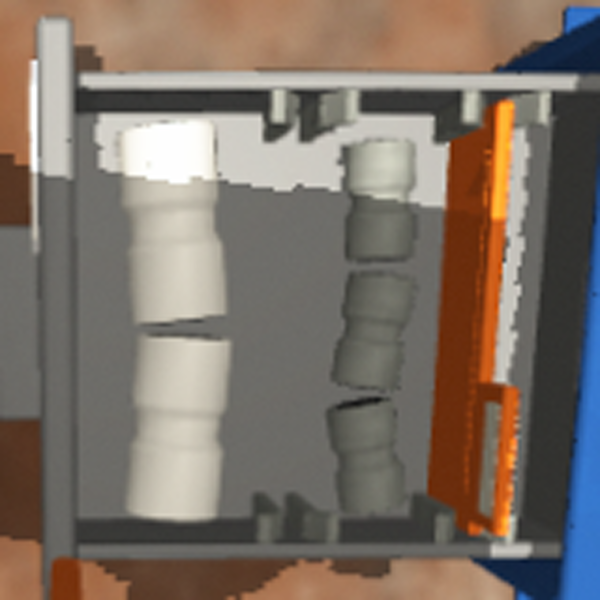

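```bash
python3 - <<'E'
from h import *
c=snap("wrist");print(env.observe()["eef_pos"])
P=lambda u,v,z:onz(c,265+(u+.5)/3.75-.5,15+(v+.5)/3.75-.5,z)
q={}
for n,u,v,z in[("UL",294,98,.054),("UR",333,98,.054),("UL0",271,98,.054),("UR1",358,98,.054),("LL",278,530,.054),("LR",312,530,.054),("LL0",257,530,.054),("LR1",339,530,.054),("wallUa",85,76,.054),("wallUb",480,76,.054),("wallLa",85,554,.054),("wallLb",480,554,.054),("FiU",75,25,.08),("FiL",78,550,.08),("FoU",40,25,.08),("FoL",52,555,.08),
 ("twinU",513,100,.053),("twinL",500,540,.053),("roofU",568,10,.084),("roofL",560,590,.084)]:
    q[n]=P(u,v,z);print(n,q[n].round(4))
a=(q["UL"]+q["UR"]+q["UL0"]+q["UR1"])/4;b=(q["LL"]+q["LR"]+q["LL0"]+q["LR1"])/4
d=a-b;print(a,b,(a+b)/2,np.degrees(np.arctan2(-d[0],d[1])))
for x,y in(("FiU","FiL"),("FoU","FoL"),("roofU","roofL")):
    d=q[x]-q[y];print(x,np.degrees(np.arctan2(-d[0],d[1])),np.linalg.norm(d),(q[x]+q[y])/2)
for x,y in(("wallUb","wallUa"),("wallLb","wallLa")):
    d=q[x]-q[y];print(x,np.degrees(np.arctan2(d[1],d[0])))
# held plate: bottom edge should be visible
print(proj(c,np.array(env.observe()["eef_pos"])+[0,0,-.045]))
h=cv2.cvtColor(c["pixels"],cv2.COLOR_RGB2HSV);m=cv2.inRange(h,(5,170,90),(20,255,255));m[:160]=0;m[:,:262]=0;m[:,300:]=0
for v in range(160,385,12):
    x=np.flatnonzero(m[v]);print(v,x.min() if len(x) else None,x.max() if len(x) else None,end=' ')
E
```

```text
[0.49068721 0.02282793 0.2477701 ]
UL [0.524 0.154 0.054]
UR [0.5328 0.1553 0.054 ]
UL0 [0.5188 0.1532 0.054 ]
UR1 [0.5384 0.1562 0.054 ]
LL [0.5388 0.0563 0.054 ]
LR [0.5471 0.0576 0.054 ]
LL0 [0.5336 0.0556 0.054 ]
LR1 [0.5537 0.0586 0.054 ]
wallUa [0.4764 0.1515 0.054 ]
wallUb [0.5651 0.1652 0.054 ]
wallLa [0.4925 0.0435 0.054 ]
wallLb [0.5899 0.0579 0.054 ]
FiU [0.4731 0.1571 0.08  ]
FiL [0.4898 0.0487 0.08  ]
FoU [0.466  0.1561 0.08  ]
FoL [0.4841 0.0467 0.08  ]
twinU [0.574  0.1616 0.053 ]
twinL [0.5944 0.062  0.053 ]
roofU [0.5726 0.175  0.084 ]
roofL [0.6003 0.0565 0.084 ]
[0.52853149 0.15468405 0.054     ] [0.54331818 0.05700959 0.054     ] [0.53592483 0.10584682 0.054     ] 8.60849571766925
FiU 8.736874282248982 0.10967279939241326 [0.48144272 0.10293681 0.08      ]
FoU 9.39909070641286 0.11084438604709754 [0.47500769 0.10142062 0.08      ]
roofU 13.13435119150624 0.12161804402628047 [0.58646062 0.11576312 0.084     ]
wallUb 8.800958639380381
wallLb 8.427173702634093
[282.18013371 245.83950941]
160 None None 172 279 286 184 278 286 196 278 287 208 277 287 220 277 287 232 278 287 244 278 287 256 278 286 268 278 287 280 277 287 292 279 285 304 279 285 316 279 285 328 279 285 340 279 285 352 279 285 364 279 286 376 279 286
```

```bash
python3 - <<'E'
from h import *
s=env.observe();p=np.array(s["eef_pos"]);M=R.from_rotvec(s["orientation"]).as_matrix();c=snap("wrist")
h=cv2.cvtColor(c["pixels"],cv2.COLOR_RGB2HSV);m=cv2.inRange(h,(5,150,80),(22,255,255));m[:160]=0;m[190:]=0;m[:,:262]=0;m[:,300:]=0
print([(v,np.flatnonzero(m[v])[[0,-1]].tolist()) for v in range(160,190,2) if m[v].any()], np.flatnonzero(m.any(1))[0])
for x in(.046,.048,.05,.052):
    print(x,[proj(c,p+M@np.array([x,y,z])).round(1).tolist() for z in(.003,.045) for y in(-.002,.002)])
yaw=np.radians(8.6);ax=np.array([np.cos(yaw),np.sin(yaw),0])
print("tool yaw",np.degrees(np.arctan2(M[1,1],M[0,1])),"z",M[:,2])
print("delta tool",((np.array([.5355,.1058,.2477])-p)@M*1000).round(1))
E
```

```text
[(164, [280, 285]), (166, [279, 286]), (168, [279, 286]), (170, [279, 286]), (172, [278, 287]), (174, [278, 287]), (176, [278, 287]), (178, [277, 287]), (180, [272, 287]), (182, [277, 287]), (184, [277, 287]), (186, [277, 296]), (188, [277, 287])] 164
0.046 [[277.3, 182.4], [287.1, 182.4], [278.3, 163.8], [286.0, 163.8]]
0.048 [[277.3, 177.6], [287.1, 177.6], [278.3, 160.0], [286.0, 160.0]]
0.05 [[277.2, 172.8], [287.1, 172.8], [278.2, 156.1], [286.0, 156.1]]
0.052 [[277.2, 167.9], [287.1, 167.9], [278.2, 152.2], [286.0, 152.2]]
tool yaw 8.27064680252272 z [-2.48347402e-04 -5.20166438e-05 -9.99999968e-01]
delta tool [75.7 56.3  0.1]
```

Request:
jog_arm(moves=[[[38.5,28,0],[0,0,-0.006]],[[38.5,28.3,0],[0,0,0]],[[0,0,50],[0,0,0]],[[0,0,50],[0,0,0]],[[0,0,38],[0,0,0]],[[0,0,0],[0,0,0]],[[0,0,0],[0,0,0]],[[0,0,0],[0,0,0]]])

```text
t: 7.78
eef_pos: [0.537, 0.1072, 0.1121]
orientation: [2.047, 2.38, 0.005]
force: [0.2, -0.9, -1.2]
finger_gap: 0.029
finger_force: 61.1
```

```bash
python3 - <<'E'
from h import *
s=env.observe();p=np.array(s["eef_pos"]);M=R.from_rotvec(s["orientation"]).as_matrix();c=snap("wrist","w3.png")
print(p,np.degrees(np.arctan2(M[1,1],M[0,1])),((np.array([.5355,.1058,.108])-p)@M*1000).round(1))
im=cv2.imread("pics/w3.png");cv2.imwrite("pics/w3c.png",cv2.resize(im[:300,180:420],None,fx=2.0,fy=2.0,interpolation=cv2.INTER_CUBIC))
E
```

```text
[0.53703954 0.10724532 0.11208638] 8.58654522211452 [-1.2 -1.8  4.1]
```

View pics/w3c.png

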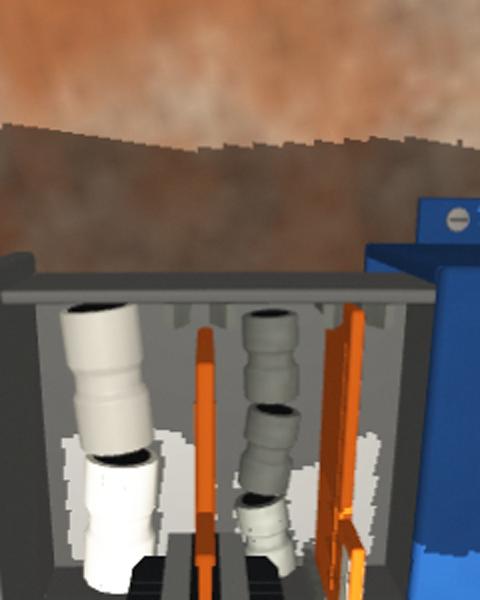

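The held plate's end is at crop (205,328), between the ribs at (182,315) and (217,315) and a few mm short of the wall at y≈302. Now exact offsets.

```bash
python3 - <<'E'
from h import *
s=env.observe();p=np.array(s["eef_pos"]);M=R.from_rotvec(s["orientation"]).as_matrix();c=snap("wrist")
g=cv2.cvtColor(c["pixels"],cv2.COLOR_RGB2GRAY)
for v in(152,154,156,158,160):print(v,g[v,264:300].tolist())
print(g[138:175,281].tolist());print(g[138:160,275].tolist())
T=lambda u,v,z:((onz(c,u,v,z)-p)@M*1000).round(1)
for n,u,v,z in[("ribLl",266.5,153,.054),("ribLr",274,153,.054),("ribRl",285,153,.054),("ribRr",293,153,.054),("plate bot corner",282.5,163.5,.068),("wall inner",281,151,.054)]:print(n,T(u,v,z))
print(np.flatnonzero(cv2.inRange(cv2.cvtColor(c["pixels"],cv2.COLOR_RGB2HSV),(5,150,80),(22,255,255))[:,282])[:3])
E
```

```text
152 [109, 106, 103, 94, 92, 91, 91, 89, 91, 91, 93, 96, 100, 106, 105, 106, 106, 106, 108, 106, 103, 93, 89, 84, 82, 82, 82, 83, 86, 96, 107, 109, 109, 109, 107, 108]
154 [116, 116, 112, 99, 94, 94, 93, 93, 94, 94, 97, 101, 106, 113, 113, 114, 115, 113, 114, 114, 108, 99, 93, 87, 87, 86, 87, 87, 92, 102, 118, 118, 120, 118, 116, 113]
156 [115, 116, 113, 105, 94, 93, 91, 92, 93, 92, 93, 100, 111, 114, 114, 114, 114, 115, 113, 114, 109, 99, 92, 85, 85, 87, 86, 86, 89, 103, 118, 118, 119, 118, 116, 113]
158 [116, 115, 114, 105, 91, 90, 90, 90, 91, 93, 93, 97, 111, 113, 114, 115, 113, 113, 114, 114, 108, 99, 93, 86, 86, 84, 85, 85, 88, 103, 119, 117, 119, 119, 116, 114]
160 [116, 115, 113, 104, 90, 90, 89, 90, 92, 93, 94, 99, 109, 112, 112, 112, 112, 112, 113, 113, 109, 99, 92, 86, 84, 83, 83, 84, 88, 103, 118, 120, 119, 119, 116, 113]
[60, 60, 61, 62, 62, 62, 72, 97, 111, 111, 108, 107, 98, 86, 106, 115, 113, 114, 115, 114, 113, 114, 112, 112, 112, 97, 77, 72, 72, 73, 72, 72, 72, 72, 73, 74, 73]
[61, 59, 62, 62, 62, 62, 72, 97, 112, 112, 108, 107, 99, 87, 96, 101, 101, 101, 100, 99, 97, 97]
ribLl [49.6 -8.6 57.9]
ribLr [49.6 -4.5 57.9]
ribRl [49.6  1.6 57.9]
ribRr [49.6  6.  58. ]
plate bot corner [46.3  0.2 43.9]
wall inner [50.7 -0.6 57.9]
[164 165 166]
```

```bash
python3 - <<'E'
from h import *
s=env.observe();p=np.array(s["eef_pos"]);M=R.from_rotvec(s["orientation"]).as_matrix();c=snap("wrist")
px=c["pixels"].astype(int)
print([px[v,282].tolist() for v in range(162,200,2)])
for v in range(162,200,3):print(v,px[v,272:294,2].tolist())
for x in(.046,.048,.05):print(x,[proj(c,p+M@np.array([x,0,z])).round(1).tolist() for z in(.002,.044)])
for x in(-.05,-.03):print(proj(c,p+M@np.array([x,0,.044])))
E
```

```text
[[115, 111, 107], [128, 61, 26], [129, 55, 16], [128, 54, 14], [129, 54, 15], [128, 55, 15], [129, 56, 16], [129, 56, 15], [129, 56, 16], [125, 53, 15], [198, 87, 24], [216, 98, 27], [216, 98, 26], [216, 98, 27], [217, 100, 27], [215, 96, 24], [217, 99, 26], [216, 97, 26], [215, 97, 25]]
162 [82, 88, 97, 105, 108, 107, 107, 107, 106, 108, 107, 107, 107, 106, 101, 94, 83, 77, 76, 75, 77, 82]
165 [107, 108, 107, 108, 107, 107, 89, 37, 14, 16, 15, 15, 14, 19, 65, 109, 106, 107, 108, 107, 106, 106]
168 [108, 107, 106, 107, 107, 107, 84, 15, 14, 16, 14, 16, 15, 13, 60, 107, 108, 106, 108, 108, 108, 109]
171 [108, 107, 107, 108, 107, 98, 66, 16, 13, 15, 13, 16, 15, 14, 47, 91, 107, 108, 107, 108, 107, 109]
174 [108, 108, 108, 108, 107, 93, 48, 14, 13, 16, 16, 15, 15, 13, 35, 79, 107, 107, 106, 107, 108, 108]
177 [106, 106, 107, 107, 109, 88, 29, 14, 12, 14, 15, 15, 14, 13, 32, 77, 106, 107, 105, 106, 109, 107]
180 [108, 106, 105, 105, 106, 86, 27, 16, 15, 16, 15, 16, 14, 15, 24, 69, 109, 108, 107, 107, 107, 109]
183 [107, 106, 106, 107, 105, 84, 19, 24, 26, 25, 26, 26, 26, 24, 28, 67, 104, 106, 105, 107, 108, 107]
186 [106, 106, 104, 107, 104, 84, 20, 24, 25, 25, 26, 26, 26, 25, 28, 67, 106, 105, 107, 106, 106, 105]
189 [105, 106, 106, 106, 107, 83, 19, 22, 24, 26, 27, 27, 28, 25, 27, 68, 107, 105, 107, 106, 105, 105]
192 [106, 105, 105, 105, 107, 84, 19, 23, 25, 26, 24, 27, 27, 25, 27, 68, 106, 107, 105, 106, 106, 107]
195 [105, 106, 107, 106, 105, 84, 18, 22, 26, 26, 25, 25, 26, 26, 27, 68, 106, 105, 106, 105, 106, 105]
198 [105, 106, 106, 105, 105, 83, 18, 22, 25, 26, 25, 27, 27, 25, 26, 67, 106, 106, 106, 107, 105, 106]
0.046 [[282.2, 183.0], [282.1, 164.1]]
0.048 [[282.2, 178.2], [282.1, 160.3]]
0.05 [[282.2, 173.3], [282.1, 156.4]]
[282.13185604 322.99969692]
[282.13061966 293.85783835]
```

Request:
jog_arm(moves=[[[2.2,-1.5,0],[0,0,0]],[[0,0,4],[0,0,0]],[[0,0,5],[0,0,0]],[[0,0,5],[0,0,0]],[[0,0,5],[0,0,0]],[[0,0,5],[0,0,0]],[[0,0,0],[0,0,0]],[[0,0,0],[0,0,0]]])

```text
t: 8.93
eef_pos: [0.5333, 0.1088, 0.0858]
orientation: [-2.049, -2.382, 0.0]
force: [1.2, -0.7, -1.5]
finger_gap: 0.024
finger_force: 61.2
```

```bash
python3 - <<'E'
from h import *
s=env.observe();print(s["eef_pos"],s["force"],s["dq"]);c=snap("wrist");px=c["pixels"].astype(int)
for v in range(120,156,3):print(v,px[v,262:302,2].tolist())
E
```

```text
[0.53334291 0.10884699 0.08580515] [ 1.23271471 -0.71181903 -1.51097748] [-3.37124286e-04 -3.86818393e-03  1.23820144e-03  1.77516225e-03
 -7.16517441e-06  2.83569094e-03]
120 [80, 78, 79, 78, 79, 78, 77, 78, 79, 76, 78, 77, 77, 76, 74, 73, 74, 73, 69, 70, 69, 69, 71, 72, 73, 73, 75, 76, 79, 77, 77, 76, 74, 74, 74, 73, 73, 72, 72, 71]
123 [79, 79, 79, 79, 78, 77, 79, 78, 77, 76, 78, 77, 77, 75, 73, 74, 73, 72, 70, 70, 70, 68, 70, 71, 71, 74, 73, 72, 74, 74, 73, 72, 72, 70, 70, 69, 69, 69, 70, 69]
126 [80, 79, 78, 79, 80, 79, 79, 78, 76, 76, 75, 75, 74, 74, 73, 72, 72, 71, 70, 70, 70, 70, 72, 70, 71, 70, 72, 70, 68, 69, 69, 70, 67, 69, 69, 67, 68, 69, 68, 71]
129 [79, 79, 78, 79, 78, 78, 79, 78, 76, 75, 75, 74, 73, 72, 71, 70, 71, 70, 70, 71, 72, 72, 72, 73, 74, 71, 70, 71, 71, 71, 70, 72, 72, 70, 70, 69, 69, 70, 70, 69]
132 [79, 77, 77, 78, 78, 78, 78, 77, 77, 76, 75, 73, 72, 72, 69, 68, 69, 69, 68, 70, 69, 71, 71, 73, 72, 74, 73, 74, 74, 75, 74, 75, 74, 75, 73, 74, 74, 72, 70, 69]
135 [77, 76, 77, 76, 77, 77, 75, 75, 75, 73, 73, 72, 69, 68, 68, 67, 66, 67, 67, 69, 68, 69, 71, 72, 72
[... 351 characters left out ...]
 73, 73, 74, 71, 73, 72, 74, 75, 75, 76]
144 [74, 73, 74, 72, 74, 73, 72, 74, 73, 72, 72, 71, 72, 72, 71, 71, 71, 71, 73, 71, 71, 72, 72, 73, 73, 72, 74, 74, 72, 71, 72, 71, 73, 72, 72, 72, 73, 73, 72, 73]
147 [73, 73, 73, 73, 73, 73, 74, 73, 72, 73, 72, 73, 73, 72, 73, 73, 74, 73, 72, 72, 72, 73, 72, 72, 73, 73, 71, 74, 73, 73, 72, 72, 73, 71, 72, 72, 72, 72, 73, 72]
150 [72, 72, 73, 72, 72, 72, 71, 73, 73, 72, 73, 72, 73, 72, 73, 73, 72, 74, 73, 74, 72, 72, 72, 73, 72, 73, 73, 74, 73, 73, 71, 73, 73, 73, 72, 73, 71, 72, 71, 72]
153 [73, 72, 73, 73, 72, 72, 73, 73, 74, 71, 72, 73, 72, 72, 71, 71, 72, 73, 73, 72, 72, 74, 72, 73, 72, 72, 72, 73, 73, 72, 72, 72, 74, 72, 72, 73, 73, 73, 73, 73]
```

```bash
python3 - <<'E'
from h import *
s=env.observe();p=np.array(s["eef_pos"]);M=R.from_rotvec(s["orientation"]).as_matrix();c=snap("wrist");px=c["pixels"].astype(int)
for z in(.054,.03):
  for x in(.0465,.0505):print(z,x,proj(c,np.append((p+M@np.array([x,0,0]))[:2],z)).round(1))
print([(v,px[v,282].tolist()) for v in range(156,200,2)])
for v in range(166,190,3):print(v,px[v,262:302,2].tolist())
E
```

```text
0.054 0.0465 [282.1 167.7]
0.054 0.0505 [282.1 159.5]
0.03 0.0465 [282.1 159.3]
0.03 0.0505 [282.1 152. ]
[(156, [110, 109, 105]), (158, [134, 132, 128]), (160, [131, 130, 124]), (162, [123, 122, 118]), (164, [148, 72, 35]), (166, [155, 68, 20]), (168, [155, 67, 20]), (170, [154, 68, 18]), (172, [154, 68, 20]), (174, [155, 68, 19]), (176, [156, 70, 20]), (178, [155, 69, 21]), (180, [151, 65, 20]), (182, [227, 105, 28]), (184, [239, 118, 32]), (186, [239, 120, 34]), (188, [239, 119, 33]), (190, [239, 119, 33]), (192, [239, 119, 32]), (194, [239, 119, 33]), (196, [239, 119, 32]), (198, [238, 119, 33])]
166 [130, 130, 130, 129, 128, 128, 129, 120, 104, 107, 106, 104, 104, 105, 107, 110, 93, 34, 19, 19, 20, 17, 19, 17, 77, 129, 130, 119, 103, 100, 99, 97, 98, 98, 99, 100, 98, 111, 133, 132]
169 [130, 130, 130, 130, 129, 130, 130, 121, 105, 104, 103, 103, 102, 104, 106, 109, 92, 20, 19, 19, 19, 19, 20, 19, 60, 112, 130, 125, 109, 99, 96, 97, 98, 96, 96, 98, 99, 115, 132, 131]
172 [130, 130, 130, 130, 130, 130, 130, 123, 103, 103, 103, 101, 102, 101, 103, 96, 65, 19, 19, 19, 20, 18, 20, 20
[... 340 characters left out ...]
 107, 37, 19, 20, 20, 21, 19, 18, 19, 43, 95, 129, 132, 130, 130, 131, 131, 131, 129, 128, 124, 114, 115, 129, 129]
181 [129, 128, 128, 128, 129, 128, 130, 128, 128, 129, 127, 128, 129, 127, 128, 104, 33, 22, 21, 23, 22, 22, 22, 21, 29, 82, 127, 129, 130, 130, 129, 132, 132, 130, 130, 129, 130, 130, 129, 129]
184 [128, 129, 127, 130, 130, 128, 129, 127, 128, 128, 128, 128, 128, 129, 128, 103, 25, 30, 31, 33, 32, 33, 34, 32, 34, 83, 128, 129, 128, 129, 127, 128, 128, 129, 129, 130, 131, 131, 130, 131]
187 [128, 128, 128, 130, 128, 129, 127, 128, 127, 128, 129, 128, 128, 129, 128, 103, 22, 28, 31, 33, 32, 34, 33, 32, 36, 81, 129, 129, 128, 128, 128, 128, 128, 128, 129, 129, 128, 127, 129, 127]
```

```bash
python3 - <<'E'
from h import *
c=snap("wrist");px=c["pixels"].astype(int)
for u in(258,265,273,282,294):print(u,px[136:182,u,2].tolist())
E
```

```text
258 [73, 74, 74, 76, 76, 76, 77, 78, 75, 72, 73, 72, 73, 72, 72, 73, 72, 71, 73, 70, 104, 121, 129, 127, 124, 123, 119, 108, 125, 130, 130, 130, 130, 132, 131, 130, 129, 127, 127, 128, 128, 127, 127, 129, 128, 128]
265 [76, 77, 77, 76, 75, 75, 75, 75, 73, 73, 73, 73, 72, 73, 73, 73, 74, 71, 73, 73, 103, 121, 129, 127, 125, 124, 119, 100, 113, 127, 128, 129, 130, 131, 131, 130, 130, 131, 129, 129, 129, 127, 127, 127, 129, 128]
273 [71, 71, 69, 68, 68, 70, 69, 69, 72, 73, 73, 72, 72, 72, 73, 72, 72, 73, 73, 72, 104, 122, 128, 127, 125, 123, 118, 104, 103, 104, 103, 103, 103, 102, 103, 101, 102, 101, 100, 99, 100, 116, 126, 128, 128, 128]
282 [69, 68, 69, 68, 68, 70, 71, 70, 72, 74, 72, 73, 72, 73, 72, 73, 73, 72, 73, 71, 104, 123, 128, 127, 125, 122, 118, 84, 35, 19, 17, 17, 19, 20, 17, 19, 19, 20, 19, 20, 20, 19, 20, 20, 20, 22]
294 [74, 75, 74, 73, 73, 71, 72, 72, 71, 72, 73, 71, 72, 72, 72, 72, 74, 71, 73, 72, 106, 122, 128, 126, 125, 123, 117, 101, 97, 96, 98, 97, 97, 96, 96, 94, 96, 94, 93, 93, 99, 126, 130, 131, 131, 130]
```

Request:
jog_arm(moves=[[[0.2,0.5,3],[0,0,0]],[[0,0,5],[0,0,0]],[[0,0,5],[0,0,0]],[[0,0,5],[0,0,0]],[[0,0,5],[0,0,0]],[[0,0,4],[0,0,0]],[[0,0,0],[0,0,0]],[[0,0,0],[0,0,0]]])

```text
t: 10.07
eef_pos: [0.5338, 0.1091, 0.0589]
orientation: [-2.049, -2.382, 0.0]
force: [0.2, -0.6, 0.5]
finger_gap: 0.027
finger_force: 61.2
```

Request:
jog_arm(moves=[[[0,0,1.5],[0,0,0]],[[0,0,1.5],[0,0,0]],[[0,0,0],[0,0,0]],[[0,0,0],[0,0,0]]])

```text
t: 10.58
eef_pos: [0.5338, 0.1091, 0.0559]
orientation: [-2.049, -2.382, 0.0]
force: [0.0, 0.4, -0.8]
finger_gap: 0.029
finger_force: 61.2
```

Request:
jog_arm(moves=[[[0,0,0.7],[0,0,0]],[[0,0,0.7],[0,0,0]],[[0,0,0],[0,0,0]]])

```text
t: 10.95
eef_pos: [0.5347, 0.1093, 0.0556]
orientation: [2.048, 2.381, 0.003]
force: [-0.6, -1.0, 6.3]
finger_gap: 0.026
finger_force: 62.2
```

Request:
jog_arm(moves=[[[0,0,0.5],[0,0,0]],[[0,0,0.5],[0,0,0]],[[0,0,0],[0,0,0]]])

```text
t: 11.32
eef_pos: [0.5357, 0.1094, 0.0556]
orientation: [2.047, 2.379, 0.005]
force: [-0.4, -0.6, 10.8]
finger_gap: 0.025
finger_force: 62.9
```

Request:
jog_arm(moves=[[[0,0,-1],[0,0,0]],[[0,0,0],[0,0,0]],[[0,0,0],[0,0,0]],[[0,0,0],[0,0,0]]], jaw=0.25)

```text
t: 11.82
eef_pos: [0.5336, 0.1091, 0.0542]
orientation: [-2.048, -2.381, 0.001]
force: [-0.4, 0.3, 0.3]
finger_gap: 0.246
finger_force: 0.0
```

Request:
jog_arm(moves=[[[0,0,-10],[0,0,0]],[[0,0,-20],[0,0,0]],[[0,0,-40],[0,0,0]],[[0,0,-50],[0,0,0]],[[-40,-30,-40],[0,0,0]],[[-45,-20,-30],[0,0,0]],[[0,0,0],[0,0,0]],[[0,0,0],[0,0,0]]])

```text
t: 12.82
eef_pos: [0.4977, 0.0188, 0.2437]
orientation: [2.049, 2.381, 0.001]
force: [0.6, 0.7, 0.0]
finger_gap: 0.253
finger_force: 0.0
```

```bash
python3 - <<'E'
from h import *
s=env.observe();p=np.array(s["eef_pos"]);M=R.from_rotvec(s["orientation"]).as_matrix();print(s["t"],p,s["joints"]);c=snap("wrist","w4.png")
u,v=proj(c,[.5355,.106,.05]).astype(int);print(u,v)
im=cv2.imread("pics/w4.png")
y0=max(0,v-110);x0=max(0,u-110);print(x0,y0)
cv2.imwrite("pics/w4c.png",cv2.resize(im[y0:y0+200,x0:x0+220],None,fx=3,fy=3,interpolation=cv2.INTER_CUBIC))
E
```

```text
12.825 [0.49774692 0.01884328 0.24367422] [ 3.74653592e-02  2.08283971e-01 -1.75165699e-01  1.18665109e+00
  5.80992269e-04  1.45882471e+00]
338 94
228 0
```

View pics/w4c.png

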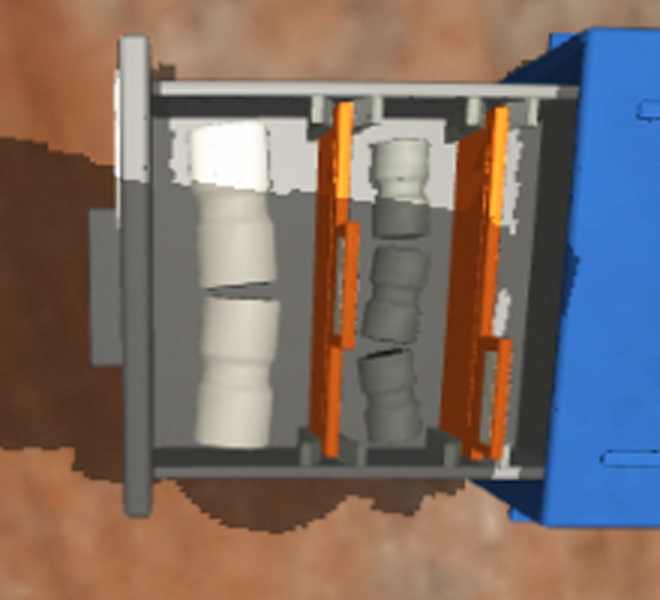

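The divider is seated in both slots (crop x≈330, ends at y≈105 and 455), parallel to the twin and at the same level as it. Next I shut the fingers and go down in front of the drawer face.

Request:
jog_arm(moves=[[[20,-52,0],[0,0,0]],[[50,-10,0],[0,0,0]],[[12,10,30],[0,0,0]],[[0,0,40],[0,0,0]],[[0,0,40],[0,0,0]],[[0,0,40],[0,0,0]],[[0,0,40],[0,0,0]],[[0,0,0],[0,0,0]]], jaw=0)

```text
t: 13.88
eef_pos: [0.43, 0.0922, 0.0503]
orientation: [-2.043, -2.379, 0.011]
force: [-0.0, -0.3, 0.1]
finger_gap: -0.001
finger_force: 0.0
```

Request:
jog_arm(moves=[[[0,5,0],[0,0,0]],[[0,5,0],[0,0,0]],[[0,4,0],[0,0,0]],[[0,3,0],[0,0,0]],[[0,3,0],[0,0,0]],[[0,3,0],[0,0,0]],[[0,3,0],[0,0,0]],[[0,0,0],[0,0,0]]])

```text
t: 14.88
eef_pos: [0.46, 0.0959, 0.0535]
orientation: [2.049, 2.382, 0.0]
force: [-0.2, 0.3, -0.0]
finger_gap: -0.002
finger_force: 0.0
```

Request:
jog_arm(moves=[[[0,4,0],[0,0,0]],[[0,4,0],[0,0,0]],[[0,4,0],[0,0,0]],[[0,5,0],[0,0,0]],[[0,5,0],[0,0,0]],[[0,5,0],[0,0,0]],[[0,5,0],[0,0,0]],[[0,5,0],[0,0,0]]])

```text
t: 15.88
eef_pos: [0.4966, 0.1015, 0.0535]
orientation: [-2.049, -2.382, 0.0]
force: [-0.9, -0.1, -1.0]
finger_gap: 0.001
finger_force: 0.7
```

Request:
jog_arm(moves=[[[0,5,0],[0,0,0]],[[0,5,0],[0,0,0]],[[0,5,0],[0,0,0]],[[0,5,0],[0,0,0]],[[0,5,0],[0,0,0]],[[0,4,0],[0,0,0]],[[0,3,0],[0,0,0]],[[0,3,0],[0,0,0]]])

```text
t: 16.88
eef_pos: [0.5311, 0.1067, 0.0536]
orientation: [-2.049, -2.382, -0.0]
force: [-1.7, 0.5, -1.0]
finger_gap: -0.004
finger_force: 0.7
```

```bash
python3 - <<'E'
from h import *
s=env.observe();p=np.array(s["eef_pos"]);print(s["t"],p,s["force"],p@[.989,.1495,0],.5974-.0145-p@[.989,.1495,0])
t=snap("top","top2.png")
E
```

```text
16.875 [0.53105514 0.10668727 0.05357657] [-1.70590269  0.45749506 -1.043292  ] 0.5411632844339868 0.04173671556601333
```

Request:
jog_arm(moves=[[[0,3,0],[0,0,0]],[[0,3,0],[0,0,0]],[[0,3,0],[0,0,0]],[[0,3,0],[0,0,0]],[[0,2,0],[0,0,0]],[[0,2,0],[0,0,0]]])

```text
t: 17.68
eef_pos: [0.5469, 0.1091, 0.0536]
orientation: [2.049, 2.382, 0.0]
force: [-1.4, -0.8, 0.3]
finger_gap: 0.001
finger_force: 0.7
```

Request:
jog_arm(moves=[[[0,2,0],[0,0,0]],[[0,2,0],[0,0,0]],[[0,2,0],[0,0,0]]])

```text
t: 18.05
eef_pos: [0.5527, 0.1099, 0.0535]
orientation: [-2.049, -2.382, 0.0]
force: [-1.9, 0.7, 1.0]
finger_gap: -0.0
finger_force: 0.7
```

Request:
jog_arm(moves=[[[0,1.5,0],[0,0,0]],[[0,1.5,0],[0,0,0]]])

```text
t: 18.3
eef_pos: [0.5557, 0.1104, 0.0535]
orientation: [-2.049, -2.382, 0.0]
force: [-0.4, 0.1, 1.0]
finger_gap: -0.001
finger_force: 0.6
```

Request:
jog_arm(moves=[[[0,1.5,0],[0,0,0]],[[0,1.5,0],[0,0,0]]])

```text
t: 18.55
eef_pos: [0.5586, 0.1108, 0.0535]
orientation: [-2.049, -2.382, 0.0]
force: [-1.4, -1.2, 0.2]
finger_gap: 0.001
finger_force: 0.6
```

Request:
jog_arm(moves=[[[0,1.5,0],[0,0,0]],[[0,1.5,0],[0,0,0]]])

```text
t: 18.8
eef_pos: [0.5608, 0.1111, 0.0534]
orientation: [-2.048, -2.381, 0.002]
force: [-4.3, -0.1, 3.4]
finger_gap: -0.004
finger_force: 2.2
```

Request:
jog_arm(moves=[[[0,1,0],[0,0,0]],[[0,1,0],[0,0,0]],[[0,1,0],[0,0,0]],[[0,0,0],[0,0,0]]])

```text
t: 19.3
eef_pos: [0.5618, 0.1113, 0.0533]
orientation: [-2.047, -2.379, 0.006]
force: [-8.1, -1.1, 5.7]
finger_gap: -0.001
finger_force: 3.8
```

Request:
jog_arm(moves=[[[0,1,0],[0,0,0]],[[0,1,0],[0,0,0]],[[0,1,0],[0,0,0]],[[0,0,0],[0,0,0]]])

```text
t: 19.8
eef_pos: [0.5629, 0.1115, 0.0531]
orientation: [-2.045, -2.378, 0.01]
force: [-9.9, -0.9, 7.9]
finger_gap: 0.004
finger_force: 5.4
```

Request:
jog_arm(moves=[[[0,1,0],[0,0,0]],[[0,1,0],[0,0,0]],[[0,1,0],[0,0,0]],[[0,0,0],[0,0,0]]])

```text
t: 20.3
eef_pos: [0.5684, 0.1123, 0.0532]
orientation: [-2.047, -2.38, 0.004]
force: [-1.2, -0.1, -0.2]
finger_gap: -0.002
finger_force: 0.6
```

Request:
jog_arm(moves=[[[0,1,0],[0,0,0]],[[0,1,0],[0,0,0]],[[0,1,0],[0,0,0]],[[0,0,0],[0,0,0]]])

```text
t: 20.8
eef_pos: [0.5701, 0.1125, 0.0532]
orientation: [-2.046, -2.379, 0.007]
force: [-9.7, -1.1, 7.5]
finger_gap: 0.003
finger_force: 4.9
```

Request:
jog_arm(moves=[[[0,1,0],[0,0,0]],[[0,1,0],[0,0,0]],[[0,0,0],[0,0,0]]])

```text
t: 21.18
eef_pos: [0.5702, 0.1125, 0.0532]
orientation: [-2.045, -2.377, 0.011]
force: [-13.1, -1.7, 11.6]
finger_gap: 0.0
finger_force: 7.0
```

```bash
python3 - <<'E'
from h import *
s=env.observe();print(s["t"],s["eef_pos"],s["force"])
E
```

```text
21.175 [0.57015932 0.11250264 0.05318482] [-13.05410044  -1.70961102  11.6062091 ]
```

Request:
jog_arm(moves=[[[0,-4,0],[0,0,0]],[[0,-8,0],[0,0,0]],[[0,-15,0],[0,0,0]],[[0,-25,-20],[0,0,0]],[[0,-20,-50],[0,0,0]],[[-40,0,-40],[0,0,0]],[[-50,0,-30],[0,0,0]],[[0,30,0],[0,0,0]]])

```text
t: 22.18
eef_pos: [0.5497, 0.0149, 0.1974]
orientation: [2.05, 2.371, 0.007]
force: [0.8, 0.9, -0.3]
finger_gap: -0.004
finger_force: 0.0
```

Request:
jog_arm(moves=[[[0,30,0],[0,0,0]],[[0,0,-20],[0,0,0]],[[0,0,0],[0,0,0]],[[0,0,0],[0,0,0]],[[0,0,0],[0,0,0]]])

```text
t: 22.8
eef_pos: [0.5764, 0.0225, 0.2129]
orientation: [-2.048, -2.381, 0.001]
force: [0.8, 0.1, -0.1]
finger_gap: -0.0
finger_force: 0.0
```

```bash
python3 - <<'E'
from h import *
s=env.observe();print(s["t"],s["eef_pos"],s["force"]);c=snap("wrist","w5.png")
a=np.array([.5865,.1158]);ax=np.array([.989,.1495])
px=c["pixels"].astype(int)
for l in(-.01,.02):
  print(l)
  for d in np.arange(-.030,.012,.002):
    q=a+ax*d+np.array([-.1495,.989])*l
    u,v=proj(c,[*q,.082]); 
    print(round(d*1000),(round(u),round(v)),px[int(round(v)),int(round(u))].tolist() if 0<=v<420 and 0<=u<560 else None)
E
```

```text
22.8 [0.57636904 0.02254587 0.2129107 ] [ 0.81976883  0.06809009 -0.1287981 ]
-0.01
-30 (274, 94) [84, 68, 56]
-28 (277, 94) [81, 63, 50]
-26 (279, 94) [83, 64, 51]
-24 (282, 94) [89, 69, 56]
-22 (285, 94) [90, 70, 55]
-20 (288, 94) [86, 66, 51]
-18 (291, 94) [84, 69, 60]
-16 (293, 94) [106, 105, 101]
-14 (296, 94) [111, 108, 104]
-12 (299, 94) [112, 111, 104]
-10 (302, 94) [112, 110, 106]
-8 (304, 94) [112, 111, 106]
-6 (307, 94) [51, 52, 49]
-4 (310, 94) [51, 50, 49]
-2 (313, 94) [91, 91, 87]
0 (316, 94) [107, 106, 101]
2 (318, 94) [108, 106, 103]
4 (321, 94) [92, 91, 88]
6 (324, 94) [25, 55, 96]
8 (327, 94) [32, 68, 120]
10 (330, 94) [31, 66, 119]
0.02
-30 (274, 50) [157, 124, 99]
-28 (276, 50) [164, 132, 104]
-26 (279, 50) [168, 136, 109]
-24 (282, 50) [171, 137, 108]
-22 (285, 50) [174, 136, 109]
-20 (288, 50) [177, 135, 105]
-18 (291, 50) [174, 129, 98]
-16 (294, 50) [170, 124, 94]
-14 (297, 50) [174, 122, 91]
-12 (299, 50) [173, 122, 90]
-10 (302, 50) [171, 124, 92]
-8 (305, 50) [169, 123, 91]
-6 (308, 50) [110, 105, 94]
-4 (311, 50) [210, 215, 221]
-2 (314, 50) [180, 177, 170]
0 (317, 50) [205, 201, 194]
2 (320, 50) [198, 196, 190]
4 (322, 50) [157, 154, 148]
6 (325, 50) [45, 99, 172]
8 (328, 50) [59, 132, 220]
10 (331, 50) [59, 131, 220]
```

```bash
python3 -c "
from station import env
print(env.finish_job())"
```

```text
the job is handed in; nothing more can be done
None
```

I seated the orange divider in the drawer's empty slots, tab up, on the floor, then pushed the drawer past its catch to the stop and handed the job in at about 23 s. The last wrist picture's pixel values show no gap at the front; I aimed no move at the tape roll, spray can or tape measure, and didn't re-check them.

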